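# Park the objective and hold the lens case open

### The arm

A 7-joint arm with a two-finger parallel gripper is mounted at the origin on the work surface. World frame = base frame: x ahead of the robot, y to its left, z up, the work surface at z = 0. Lengths are in m, angles in rad, forces in N, time in s.
With the tool pointing down it reaches from about 0.425 to 0.925 m from the base axis. Payload 6.8 kg.
Tool frame: the origin (TCP) lies where the fingers leave the gripper's body, on its centre line; the fingertips stand 73 mm ahead of it and the grasp point (between the pads) lies 54 mm ahead of it; z points along the fingers, y is the line along which they close (so a half turn about z gives the same grasp; the last joint's range is limited). The gripper opens to 85 mm and grips with 20 to 120 N. Pads are 22 mm wide; open, the fingers measure 114 mm over their backs; the gripper's body (76 mm by 85 mm) begins 54 mm behind the grasp point. The pads swing forward as they close: fully open they stand 13 mm farther back than shut.
Start: joints at [-1.323, 0.477, 0.022, 1.555, -0.011, 1.109, -0.083], TCP at [0.235, 0.633, 0.304] pointing down, gripper open.
Joint ranges: [-2.96, 2.96], [-0.34, 2.1], [-1.41, 1.46], [0.24, 2.44], [-1.37, 4.51], [0.17, 1.92], [-2.96, 2.96]. Speed limits (rad/s): [2.39, 2.39, 3.14, 3.14, 3.14, 3.14, 3.14].

### API

Orientations are given as a rotation vector (axis times angle).
In Python, from bench import r, grab_frame, camera_info gives the robot as it stands.
- The arm moves only by the tool shift_gripper, called after "Call:" as name(argument=value, ...) on one line, values as JSON. Schema: {"type":"object","properties":{"ticks":{"type":"object","properties":{"sx":{"type":"array","items":{"type":"number"},"minItems":1,"maxItems":5},"sy":{"type":"array","items":{"type":"number"},"minItems":1,"maxItems":5},"sz":{"type":"array","items":{"type":"number"},"minItems":1,"maxItems":5},"drx":{"type":"array","items":{"type":"number"},"minItems":1,"maxItems":5},"dry":{"type":"array","items":{"type":"number"},"minItems":1,"maxItems":5},"drz":{"type":"array","items":{"type":"number"},"minItems":1,"maxItems":5}},"additionalProperties":false,"required":["sx","sy","sz","drx","dry","drz"]},"aperture":{"type":"number"},"clamp_n":{"type":"number"},"only":{"type":"string"},"quiet":{"type":"boolean"},"lines":{"type":"string"}},"required":["ticks"],"additionalProperties":false}. ticks is an object with one list for each field, all of the same length, 1 to 5, a row being the entries at one place: sx, sy, sz (the shift in units of 5 mm), drx, dry, drz (a rotation vector in units of 0.1 rad); each row is the pose to reach, as a shift and turn from the pose commanded when the call began, along the tool's axes at that moment; what a row does not reach only later rows make up. A row lasts 1/10 s, in which the tool goes at most 0.05 m and 0.15 rad, less where a joint would pass 70% of its speed; a pose out of reach is approached as far as the arm can. aperture is the finger opening in m, set as the call begins (left out keeps the last). The fingers move at their own pace and stop on an object; clamp_n is the grip in N (left out, the last holds). Time passes only in rows, so rows that do not move let the fingers close. The tool returns the time, the measured TCP pose, the force, the opening and the grip force at its end. only (a regular expression) keeps the lines of the reply that match it, lines (a string "A,B") keeps lines A to B, and quiet returns only ok. Input that does not fit is refused with a message, and nothing moves.
- r.get_obs(): the state, without advancing time (a new reading comes with each control period).
- grab_frame(name): name is "side" or "top"; returns (picture, depth): 420x560x3 uint8, blue, green, red; 420x560 float32, m along the optical axis (not along the pixel's ray), 0 where there is no reading.
- camera_info(name): a dict with "camera_matrix" (3x3 intrinsics, pixels), "R" (3x3) and "t" (3): a world point X has camera coordinates R X + t. Camera axes: x right, y down, z forward; pixel columns grow to the right and rows downward; lengths in m; the calibration is good to about 2 mm. A picture is of the moment at which its call begins. camera_info takes no time and is no camera call.
- r.hand_in(): hands the job in; it is judged then, once.
The state is a dict: "clock": time; "joints": joint angles; "qvel": joint speeds; "tau": joint torques, N m; "tcp_pos": TCP position; "orientation": TCP orientation; "contact_force": force on the tool from outside, world axes, zero at the start; "moment": the same for the moment, N m; "grip_width": finger opening in m; "gripper_force": force on a finger pad.
Only numpy, scipy, OpenCV 4.12 (cv2) and the standard library are available. Lean on these libraries where they do the work, as an engineer would, in place of code of your own. Each camera call takes 0.05 s, during which the arm holds its last target. There are 200 camera calls.

### The job

Get the lens case ready for your colleague across the bench, who will put the loose microscope objective (yellow band) away with both hands. With the case still shut, pick up the objective, keep it upright and set it down, not drop it, inside the blue ring of the white pad; let go of it. Then lift the case's sprung lid with the gripper to about 50 degrees from shut and finish holding it still there, because it would snap shut if let go; leave the cleaner bottle, the blue tissue booklet and the orange slide box where they are.

Things in the scene. Friction and masses are not known exactly. Their poses are not given: they have to be found in the camera images.
- objective: loose steel microscope objective with a yellow band, standing upright nose up, 0.14 to 0.24 kg; round, straight barrel 34 mm in diameter from 9 to 42 mm above its underside, tapering to 16 mm at the top, 62 mm high. Origin: centre of its underside; z up along the barrel.
- pad: fixed round white pad, 90 mm in diameter and 3 mm thick, with a flat blue ring on top (inner diameter 68 mm). Origin: centre of its underside on the bench; the upper face is 3 mm higher.
- case: aluminium lens case fixed to the bench, 160 mm (its x) by 220 mm (its y) by 75 mm high without lid; origin: centre of its underside. The lid is hinged along the upper edge on its -x side (the robot's side), so it opens towards the robot; the opening faces its +x.
- lid_hinge (a point): middle of the lid's hinge axis, 80 mm to -x of the case's origin and 75.5 mm above the bench; the hinge axis runs along the case's y. Axes turn with the lid: x from the hinge to the lid's free edge, z the lid's upper normal.
- lid_handle (a point): middle of the round black bar of the lid's handle: bar 10 mm thick, 100 mm long along y between two posts of the same thickness, 130 mm from the hinge along the lid's x and 50 mm above the lid's underside (lid 10 mm thick, so 35 mm of free space under the bar). Axes turn with the lid; shut, the bar lies 125.5 mm above the bench.
- lid (a joint): opening angle of the lid in rad: 0 shut (lid level), growing as its free edge rises, up to 1.75. It weighs 0.24 to 0.39 kg and a spring pulls it shut at every angle: it takes about 3 to 4 N at the handle to lift and falls shut when let go. 50 degrees is 0.873 rad.
- cleaner: bystander: amber bottle with black cap, 42 mm in diameter, 95 mm high, upright; origin: centre of its underside.
- tissues: bystander: blue booklet of lens tissues, 95 (x) by 68 (y) by 12 mm; origin: centre of its underside.
- slidebox: bystander: orange slide box, 50 (x) by 90 (y) by 30 mm; origin: centre of its underside.
Things that resemble listed ones, but are neither listed nor needed, are in the scene too. Of the things that look like the objective, take the one that is farthest to the robot's right at the start.

How it is judged:
By the outcome, as a careful person would: the job done as asked, in the order asked, and still so for the second after the job is handed in, while the arm keeps its last pose, push and grip.
It also fails if it takes over 53 s, if anything falls off the work surface, if the arm or the gripper's body presses on something with over 40 N, if the wrist force passes 120 N, or if a joint passes its speed limit or range.

## Working session

There is one attempt and no reset: what is moved stays moved. The work goes in short steps, Python scripts to look and compute and a tool call to move; the robot and the scene stay as the last step left them, time stands still between calls to the robot, and variables do not carry over. Pictures are saved under pics/ and viewed, at most 10 in all, crops included, and the job is handed in when it is done.

```bash
mkdir -p pics; ls
```

Run:
```python
from bench import r, grab_frame, camera_info
import cv2,numpy as np
o=r.get_obs();print(o['clock'],o['tcp_pos'],o['orientation'],o['grip_width'])
for n in("side","top"):
    p,d=grab_frame(n);cv2.imwrite(f'pics/{n}0.png',p);np.save(f'{n}0.npy',d)
    c=camera_info(n);print(n,-np.array(c['R']).T@np.array(c['t']),np.array(c['R'])[2])
```

```text
pics
0.0 [0.23497242 0.63228849 0.30293881] [-5.55796757e-01 -3.09187191e+00  2.86916570e-03] 0.08525127628926955
side [ 0.12317915 -0.57150908  0.78142333] [ 0.43663274  0.61564088 -0.65600164]
top [0.45872534 0.03010843 1.18289028] [ 0.1119517   0.02361358 -0.99343305]
```

View pics/top0.png

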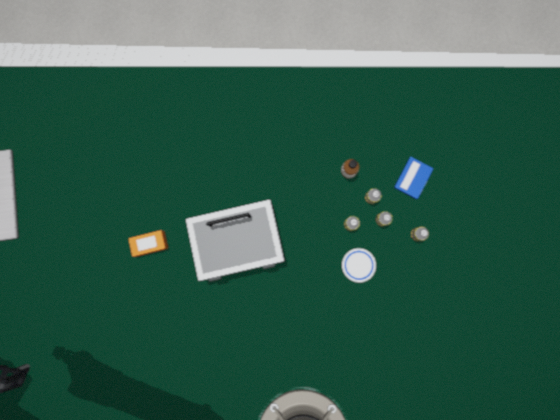

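View pics/side0.png

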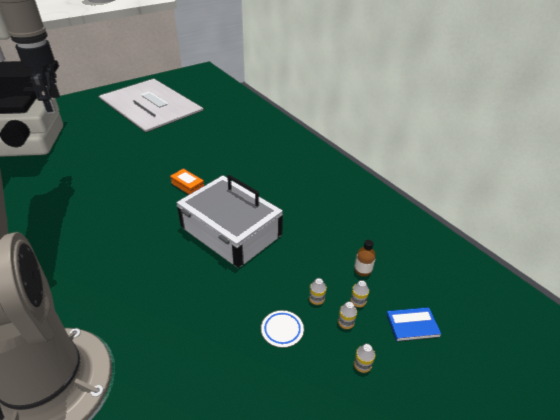

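The top view shows four look-alike objectives at about (352,223), (374,196), (385,218) and (420,234). The last is the farthest right. The pad is at (359,265), the case at (235,240) with its handle at (229,221), and the bottle at (350,168). The side view agrees: target objective (365,358), pad (282,328).

Create h.py:
```python
import numpy as np,cv2
from scipy.spatial.transform import Rotation as Ro
from bench import r, grab_frame, camera_info
def cloud(n,d):
    c=camera_info(n);K=np.array(c['camera_matrix']);v,u=np.indices(d.shape)
    X=np.stack([(u-K[0,2])/K[0,0]*d,(v-K[1,2])/K[1,1]*d,d],-1)
    W=(X-np.array(c['t']))@np.array(c['R']);W[d==0]=np.nan;return W
def rel(p,yaw_dir):
    """shift/turn in tool axes to put TCP at p, pointing down, tool y along yaw_dir (world xy angle)"""
    o=r.get_obs();R0=Ro.from_rotvec(o['orientation'])
    y=np.array([np.cos(yaw_dir),np.sin(yaw_dir),0]);z=np.array([0,0,-1.])
    R1=Ro.from_matrix(np.c_[np.cross(y,z),y,z])
    return np.round(R0.inv().apply(np.array(p)-o['tcp_pos']),4),np.round((R0.inv()*R1).as_rotvec(),4)
```

Run:
```python
from h import *
for n in("top","side"):
    p=cv2.imread(f'pics/{n}0.png');W=cloud(n,np.load(f'{n}0.npy'))
    bx={'top':dict(o1=(352,223),o2=(374,196),o3=(385,218),tgt=(420,234)),'side':dict(tgt=(365,358),o3=(348,316),o1=(318,292),o2=(360,294))}[n]
    for k,(u,v) in bx.items():
        w=W[v-18:v+19,u-14:u+15].reshape(-1,3)
        for lo,hi in((.012,.045),(.05,.07)):
            q=w[(w[:,2]>lo)&(w[:,2]<hi)]
            if len(q)>3:
                c,rad=cv2.minEnclosingCircle(q[:,:2].astype(np.float32)*1000)
                print(n,k,lo,len(q),np.round(c,1),round(rad,1),q[:,2].max().round(4))
    u,v={'top':(359,265),'side':(282,328)}[n]
    s=p[v-25:v+26,u-28:u+29].astype(int);w=W[v-25:v+26,u-28:u+29]
    m=(s.min(-1)>110)|((s[...,0]>s[...,2]+40)&(s[...,0]>100));q=w[m&(w[...,2]<.01)]
    print(n,'pad',np.nanmedian(q[:,2]),np.round(cv2.minEnclosingCircle(q[:,:2].astype(np.float32)*1000),1) if 0 else [np.round(x,1) for x in cv2.minEnclosingCircle(q[:,:2].astype(np.float32)*1000)],q.mean(0))
    # case lid & handle
    u,v={'top':(235,240),'side':(232,210)}[n]
    w=W[v-60:v+60,u-60:u+60].reshape(-1,3);z=w[:,2]
    lid=w[(z>.078)&(z<.095)];print(n,'lid',len(lid),np.median(lid[:,2]),cv2.minAreaRect(lid[:,:2].astype(np.float32)*1000))
    b=w[(z>.115)&(z<.14)];print(n,'bar',len(b),b.mean(0),cv2.minAreaRect(b[:,:2].astype(np.float32)*1000),b[:,2].max())
```

```text
top o1 0.012 52 [ 549.8 -124.2] 17.4 0.0449
top o1 0.05 75 [ 548.4 -123.6] 14.0 0.0666
top o2 0.012 69 [ 607.2 -193.5] 37.2 0.0447
top o2 0.05 88 [ 601.7 -193.5] 37.8 0.0656
top o3 0.012 75 [ 579.2 -196.4] 37.2 0.0447
top o3 0.05 75 [ 563.5 -209.7] 13.5 0.0675
top tgt 0.012 75 [ 524.2 -302.7] 17.9 0.0449
top tgt 0.05 74 [ 522.9 -300.7] 13.6 0.0661
top pad 0.002538838020041699 [array([ 439.1, -146.8]), np.float64(46.8)] [ 0.43902256 -0.14643337  0.00261336]
top lid 5309 0.08583306934226251 ((497.58154296875, 179.27357482910156), (167.14312744140625, 220.18035888671875), 13.692245483398438)
top bar 181 [0.54899071 0.19100047 0.12916893] ((549.3410034179688, 191.12013244628906), (10.055852890014648, 108.41451263427734), 13.41261100769043) 0.13548711606868358
side tgt 0.012 208 [ 525.4 -306.1] 17.8 0.0448
side tgt 0.05 126 [ 524.6 -306.1] 12.0 0.0655
side o3 0.012 232 [ 584.6 -204.8] 38.7 0.045
side o3 0.05 103 [ 563.3 -213.8] 11.7 0.065
side o1 0.012 163 [ 551.4 -128. ] 17.6 0.0447
side o1 0.05 93 [ 551.8 -127.7] 12.6 0.0645
side o2 0.012 178 [ 606.3 -203.9] 36.0 0.045
side o2 0.05 181 [ 593.2 -200.3] 44.4 0.065
side pad 0.002539761574267968 [array([ 442. , -146.3]), np.float64(47.4)] [ 0.44098937 -0.1485902   0.00248631]
side lid 3660 0.08529433715244046 ((501.6474609375, 176.6832733154297), (168.80746459960938, 223.6552734375), 13.456521034240723)
side bar 154 [0.55120211 0.18428932 0.12702342] ((552.538330078125, 186.16891479492188), (13.539441108703613, 110.61780548095703), 14.037493705749512) 0.13251829386803715
```

The manual's scale: shifts go in units of 5 mm and turns go in units of 0.1 rad. Converting my numbers, -0.245 m is -49, -0.055 m is -11, 0.38 rad is 3.8.

Call:
shift_gripper(ticks={"sx":[-49, -49, -49, -49, -49], "sy":[-11, -11, -11, -11, -11], "sz":[0, 0, 0, 0, 0], "drx":[0, 0, 0, 0, 0], "dry":[0, 0, 0, 0, 0], "drz":[3.8, 3.8, 3.8, 3.8, 3.8]})

```text
clock: 0.6
tcp_pos: [0.4459, 0.4951, 0.3036]
orientation: [-1.129, -2.931, 0.001]
contact_force: [0.8, 0.1, -0.8]
grip_width: 0.0856
gripper_force: 0.0
```

Call:
shift_gripper(ticks={"sx":[-49, -49, -49, -49, -49], "sy":[-11, -11, -11, -11, -11], "sz":[0, 0, 0, 0, 0], "drx":[0, 0, 0, 0, 0], "dry":[0, 0, 0, 0, 0], "drz":[3.8, 3.8, 3.8, 3.8, 3.8]})

```text
clock: 1.1
tcp_pos: [0.5894, 0.2904, 0.3035]
orientation: [-1.663, -2.665, 0.001]
contact_force: [0.5, 0.5, -0.3]
grip_width: 0.0854
gripper_force: 0.0
```

Call:
shift_gripper(ticks={"sx":[-49, -49, -49, -49, -49], "sy":[-11, -11, -11, -11, -11], "sz":[0, 0, 0, 0, 0], "drx":[0, 0, 0, 0, 0], "dry":[0, 0, 0, 0, 0], "drz":[3.8, 3.8, 3.8, 3.8, 3.8]})

```text
clock: 1.6
tcp_pos: [0.6467, 0.0472, 0.3035]
orientation: [-2.136, -2.303, 0.001]
contact_force: [-0.1, 0.3, 0.4]
grip_width: 0.0852
gripper_force: 0.0
```

Run:
```python
from h import *
print(r.get_obs()['joints'],rel((.524,-.304,.2),-.45))
```

```text
[-0.48221792  0.45833704  0.43579097  1.6461027  -0.21278251  1.0850422
  0.08929925] (array([-0.3409, -0.1487,  0.1036]), array([-6.000e-04,  2.000e-04,  5.253e-01]))
```

Call:
shift_gripper(ticks={"sx":[-43, -43, -43, -43, -43], "sy":[-19, -19, -19, -19, -19], "sz":[0, 0, 0, 0, 0], "drx":[0, 0, 0, 0, 0], "dry":[0, 0, 0, 0, 0], "drz":[3.5, 3.5, 3.5, 3.5, 3.5]})

```text
clock: 2.1
tcp_pos: [0.5661, -0.1762, 0.3038]
orientation: [2.508, 1.891, -0.002]
contact_force: [0.7, -0.2, -0.5]
grip_width: 0.0856
gripper_force: 0.0
```

Run:
```python
from h import *
print(r.get_obs()['joints'],rel((.524,-.304,.17),-.45))
```

```text
[-0.24684046  0.38056498  0.57765204  1.78824413 -0.23579379  1.04273184
  0.13947774] (array([-0.1343, -0.0053,  0.134 ]), array([-0.0004,  0.0011,  0.1715]))
```

Scaled: -0.134 m is -26.8, 0.134 m is 26.8, 0.17 rad is 1.7.

Call:
shift_gripper(ticks={"sx":[-26.8, -26.8, -26.8, -26.8, -26.8], "sy":[-1, -1, -1, -1, -1], "sz":[26.8, 26.8, 26.8, 26.8, 26.8], "drx":[0, 0, 0, 0, 0], "dry":[0, 0, 0, 0, 0], "drz":[1.7, 1.7, 1.7, 1.7, 1.7]})

```text
clock: 2.6
tcp_pos: [0.5222, -0.3037, 0.166]
orientation: [-2.659, -1.665, 0.01]
contact_force: [-0.6, 0.0, -0.0]
grip_width: 0.0857
gripper_force: 0.0
```

Call:
shift_gripper(ticks={"sx":[0], "sy":[0], "sz":[0], "drx":[0], "dry":[0], "drz":[0]})

```text
clock: 2.7
tcp_pos: [0.5263, -0.3005, 0.1692]
orientation: [-2.657, -1.673, 0.002]
contact_force: [1.4, 0.5, -0.8]
grip_width: 0.0851
gripper_force: 0.0
```

Run:
```python
from h import *
print(rel((.524,-.304,.084),-.45))
for n in("top","side"):
    p,d=grab_frame(n);W=cloud(n,d);u,v={'top':(420,234),'side':(365,358)}[n]
    a=p[v-60:v+60,u-80:u+80];a=cv2.resize(a,None,fx=2.5,fy=2.5);cv2.imwrite(f'pics/{n}1.png',a)
a=cv2.vconcat([cv2.imread('pics/top1.png'),cv2.imread('pics/side1.png')] );cv2.imwrite('pics/b1.png',a);print(a.shape)
```

```text
(array([-0.0042, -0.0004,  0.0852]), array([-0.0019,  0.0002,  0.0033]))
(600, 400, 3)
```

View pics/b1.png

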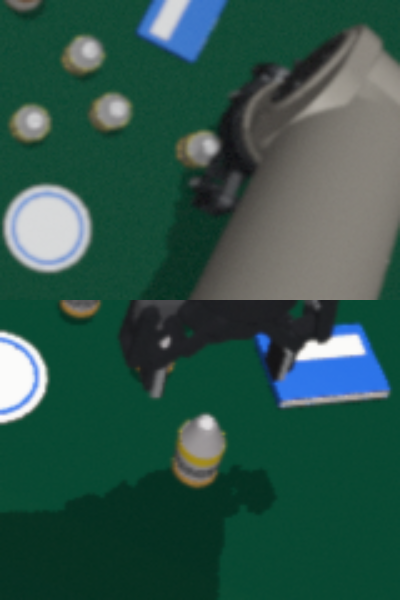

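The crops show the gripper straddling the target, which stands at crop (198,150) from the top and (200,450) from the side. The booklet is clear of the fingers, so I go down and close.

Scaled: 0.085 m is 17, 0.065 m is 13.

Call:
shift_gripper(ticks={"sx":[-0.8, -0.8, -0.8, -0.8], "sy":[0, 0, 0, 0], "sz":[7, 13, 17, 17], "drx":[0, 0, 0, 0], "dry":[0, 0, 0, 0], "drz":[0, 0, 0, 0]})

```text
clock: 3.2
tcp_pos: [0.5254, -0.3014, 0.0834]
orientation: [-2.652, -1.679, 0.001]
contact_force: [-0.6, 0.7, 0.1]
grip_width: 0.0858
gripper_force: 0.0
```

Run:
```python
from h import *
print(rel((.524,-.304,.084),-.45))
```

```text
(array([-0.003 , -0.0001, -0.0006]), array([-0.003 , -0.0011,  0.0078]))
```

Call:
shift_gripper(ticks={"sx":[0, 0, 0, 0, 0], "sy":[0, 0, 0, 0, 0], "sz":[0, 0, 0, 0, 0], "drx":[0, 0, 0, 0, 0], "dry":[0, 0, 0, 0, 0], "drz":[0, 0, 0, 0, 0]}, aperture=0.02, clamp_n=40)

```text
clock: 3.7
tcp_pos: [0.5259, -0.3039, 0.0863]
orientation: [2.656, 1.676, 0.002]
contact_force: [-2.4, 1.3, 6.9]
grip_width: 0.0329
gripper_force: 39.4
```

Call:
shift_gripper(ticks={"sx":[0, 0, 0], "sy":[0, 0, 0], "sz":[0, 0, 0], "drx":[0, 0, 0], "dry":[0, 0, 0], "drz":[0, 0, 0]})

```text
clock: 4.0
tcp_pos: [0.5259, -0.304, 0.0863]
orientation: [2.656, 1.676, 0.002]
contact_force: [-1.6, 1.7, 6.1]
grip_width: 0.0329
gripper_force: 39.4
```

Scaled: -0.1 m is -20, -0.06 m is -12.

Call:
shift_gripper(ticks={"sx":[0, 0, 0, 0, 0], "sy":[0, 0, 0, 0, 0], "sz":[-4, -12, -20, -20, -20], "drx":[0, 0, 0, 0, 0], "dry":[0, 0, 0, 0, 0], "drz":[0, 0, 0, 0, 0]})

```text
clock: 4.5
tcp_pos: [0.5255, -0.3037, 0.1859]
orientation: [2.656, 1.676, 0.003]
contact_force: [0.1, -0.9, -2.7]
grip_width: 0.0329
gripper_force: 40.5
```

Run:
```python
from h import *
print(rel((.440,-.147,.18),-.45))
for n in("top","side"):
    p,d=grab_frame(n);u,v={'top':(420,234),'side':(365,330)}[n]
    a=p[v-60:v+60,u-80:u+80];a=cv2.resize(a,None,fx=2.5,fy=2.5);cv2.imwrite(f'pics/{n}2.png',a)
a=cv2.vconcat([cv2.imread('pics/top2.png'),cv2.imread('pics/side2.png')] );cv2.imwrite('pics/b2.png',a)
```

```text
(array([ 0.1047, -0.1447,  0.0056]), array([ 0.002 , -0.0006,  0.0052]))
```

View pics/b2.png

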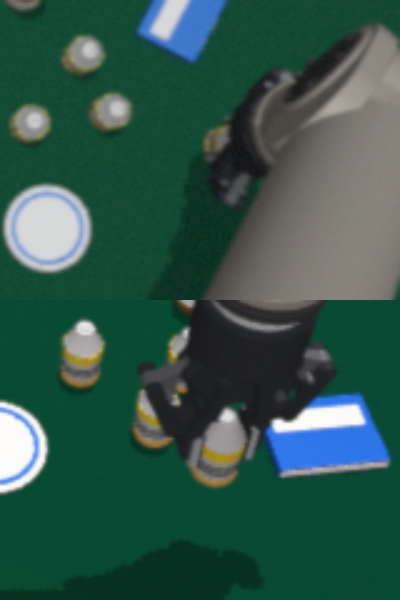

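The objective is lifted and held upright, at crop (218,450) in the side part. Next is the pad.

Scaled: -0.145 m is -29, -0.126 m is -25.2.

Call:
shift_gripper(ticks={"sx":[4, 9, 14, 18, 21], "sy":[-5.6, -12.6, -19.6, -25.2, -29], "sz":[0, 0, 0, 0, 0], "drx":[0, 0, 0, 0, 0], "dry":[0, 0, 0, 0, 0], "drz":[0, 0, 0, 0, 0]})

```text
clock: 5.1
tcp_pos: [0.437, -0.1442, 0.1834]
orientation: [-2.653, -1.676, 0.005]
contact_force: [-0.4, 0.1, -1.6]
grip_width: 0.0326
gripper_force: 40.6
```

Call:
shift_gripper(ticks={"sx":[0, 0], "sy":[0, 0], "sz":[0, 0], "drx":[0, 0], "dry":[0, 0], "drz":[0, 0]})

```text
clock: 5.3
tcp_pos: [0.4391, -0.1461, 0.1842]
orientation: [-2.655, -1.678, 0.002]
contact_force: [0.5, -0.2, -2.0]
grip_width: 0.0328
gripper_force: 40.6
```

Run:
```python
from h import *
print(rel((.440,-.147,.0893),-.45))
for n in("side",):
    p,d=grab_frame(n);W=cloud(n,d);w=W[230:400,200:400].reshape(-1,3)
    print(np.nanmin(w[:,2]))
    s=(w[:,2]>.09)&(w[:,2]<.16)&(abs(w[:,0]-.44)<.05)&(abs(w[:,1]+.147)<.05)
    print(s.sum()); hsv=cv2.cvtColor(p,cv2.COLOR_BGR2HSV)[230:400,200:400].reshape(-1,3)
    y=s&(hsv[:,0]>18)&(hsv[:,0]<35)&(hsv[:,1]>110)
    print(y.sum(),w[y].mean(0),w[y].min(0),w[y].max(0))
```

```text
(array([-0.0003,  0.0013,  0.0949]), array([-0.0013,  0.0006,  0.0063]))
-0.005885570479396324
651
84 [ 0.43271978 -0.15995262  0.12520033] [ 0.42125575 -0.16646964  0.09833565] [ 0.45170043 -0.14510824  0.1394302 ]
```

Scaled: 0.09 m is 18, 0.08 m is 16.

Call:
shift_gripper(ticks={"sx":[0, 0, 0, 0, 0], "sy":[0.2, 0.2, 0.2, 0.2, 0.2], "sz":[6, 12, 16, 18, 18], "drx":[0, 0, 0, 0, 0], "dry":[0, 0, 0, 0, 0], "drz":[0, 0, 0, 0, 0]})

```text
clock: 5.85
tcp_pos: [0.44, -0.1479, 0.0938]
orientation: [-2.657, -1.674, 0.003]
contact_force: [-0.0, -0.2, -1.7]
grip_width: 0.033
gripper_force: 40.5
```

Call:
shift_gripper(ticks={"sx":[0, 0, 0, 0], "sy":[0, 0, 0, 0], "sz":[0.4, 0.6, 0.8, 0.8], "drx":[0, 0, 0, 0], "dry":[0, 0, 0, 0], "drz":[0, 0, 0, 0]})

```text
clock: 6.25
tcp_pos: [0.4408, -0.147, 0.0913]
orientation: [2.656, 1.676, 0.001]
contact_force: [0.3, 0.4, -2.4]
grip_width: 0.0325
gripper_force: 40.6
```

Scaled: 0.002 m is 0.4, 0.001 m is 0.2.

Call:
shift_gripper(ticks={"sx":[0, 0, 0], "sy":[0, 0, 0], "sz":[0.2, 0.4, 0.4], "drx":[0, 0, 0], "dry":[0, 0, 0], "drz":[0, 0, 0]})

```text
clock: 6.55
tcp_pos: [0.4407, -0.147, 0.0893]
orientation: [-2.657, -1.676, -0.001]
contact_force: [-0.7, 0.9, 4.8]
grip_width: 0.0327
gripper_force: 41.3
```

Call:
shift_gripper(ticks={"sx":[0, 0, 0], "sy":[0, 0, 0], "sz":[0.2, 0.2, 0.2], "drx":[0, 0, 0], "dry":[0, 0, 0], "drz":[0, 0, 0]})

```text
clock: 6.85
tcp_pos: [0.4407, -0.147, 0.0892]
orientation: [-2.657, -1.676, -0.002]
contact_force: [-5.3, 2.0, 21.6]
grip_width: 0.0325
gripper_force: 42.9
```

Scaled: -0.001 m is -0.2.

Call:
shift_gripper(ticks={"sx":[0, 0], "sy":[0, 0], "sz":[-0.2, -0.2], "drx":[0, 0], "dry":[0, 0], "drz":[0, 0]})

```text
clock: 7.05
tcp_pos: [0.4407, -0.1471, 0.0893]
orientation: [2.657, 1.676, 0.001]
contact_force: [-0.9, 0.6, 8.2]
grip_width: 0.0326
gripper_force: 41.6
```

Call:
shift_gripper(ticks={"sx":[0, 0, 0, 0], "sy":[0, 0, 0, 0], "sz":[0, 0, 0, 0], "drx":[0, 0, 0, 0], "dry":[0, 0, 0, 0], "drz":[0, 0, 0, 0]}, aperture=0.07)

```text
clock: 7.45
tcp_pos: [0.4404, -0.147, 0.0887]
orientation: [-2.657, -1.676, 0.0]
contact_force: [-0.2, -0.4, -0.6]
grip_width: 0.0701
gripper_force: 0.0
```

Call:
shift_gripper(ticks={"sx":[0, 0, 0, 0, 0], "sy":[0, 0, 0, 0, 0], "sz":[-4, -12, -22, -32, -36], "drx":[0, 0, 0, 0, 0], "dry":[0, 0, 0, 0, 0], "drz":[0, 0, 0, 0, 0]})

```text
clock: 7.95
tcp_pos: [0.4417, -0.1479, 0.2727]
orientation: [2.655, 1.674, 0.007]
contact_force: [1.2, 1.1, -0.7]
grip_width: 0.0697
gripper_force: 0.0
```

Run:
```python
from h import *
print(r.get_obs()['joints'])
print(rel((.500,.0,.29),np.radians(103.5)), rel((.500,.0,.29),np.radians(-76.5)))
```

```text
[-0.4334701   0.18856358  0.71100397  2.1101777  -0.16002836  0.88860421
 -0.07639419]
(array([ 0.1586, -0.0111, -0.017 ]), array([ 0.0054,  0.0046, -2.2522])) (array([ 0.1586, -0.0111, -0.017 ]), array([ 0.0038, -0.0044,  0.8893]))
```

Run:
```python
from h import *
print(rel((.550,.188,.26),np.radians(13.6)))
```

```text
(array([ 0.3497, -0.0472,  0.0133]), array([ 5.700e-03, -5.000e-04, -6.832e-01]))
```

Call:
shift_gripper(ticks={"sx":[49, 49, 49, 49, 49], "sy":[-6.8, -6.8, -6.8, -6.8, -6.8], "sz":[2, 2, 2, 2, 2], "drx":[0, 0, 0, 0, 0], "dry":[0, 0, 0, 0, 0], "drz":[-4.8, -4.8, -4.8, -4.8, -4.8]})

```text
clock: 8.45
tcp_pos: [0.5154, 0.0909, 0.2589]
orientation: [-2.181, -2.261, -0.001]
contact_force: [0.7, 0.3, -0.5]
grip_width: 0.0697
gripper_force: 0.0
```

Run:
```python
from h import *
print(rel((.550,.188,.26),np.radians(13.6)))
```

```text
(array([ 0.0957,  0.0381, -0.0011]), array([ 0.0003, -0.0006, -0.2011]))
```

Scaled: 0.096 m is 19.2, 0.08 m is 16, -0.2 rad is -2.

Call:
shift_gripper(ticks={"sx":[8, 16, 19.2, 19.2], "sy":[3, 6, 7.6, 7.6], "sz":[0, 0, 0, 0], "drx":[0, 0, 0, 0], "dry":[0, 0, 0, 0], "drz":[-1, -2, -2, -2]})

```text
clock: 8.85
tcp_pos: [0.5501, 0.1891, 0.2584]
orientation: [-1.941, -2.47, -0.0]
contact_force: [-0.3, -0.2, -0.5]
grip_width: 0.07
gripper_force: 0.0
```

Call:
shift_gripper(ticks={"sx":[0, 0], "sy":[0, 0], "sz":[0, 0], "drx":[0, 0], "dry":[0, 0], "drz":[0, 0]}, aperture=0.05)

```text
clock: 9.05
tcp_pos: [0.5496, 0.1838, 0.2588]
orientation: [1.95, 2.463, -0.002]
contact_force: [0.1, -0.2, 0.3]
grip_width: 0.0494
gripper_force: 0.0
```

Run:
```python
from h import *
print(rel((.550,.188,.1795),np.radians(13.6)))
p,d=grab_frame("side");cv2.imwrite('pics/s3.png',p[120:380,120:420]);W=cloud("side",d)
a=cv2.resize(p[110:390,120:440],None,fx=1.8,fy=1.8);cv2.imwrite('pics/s3.png',a)
w=W[298:358,252:312].reshape(-1,3);q=w[(w[:,2]>.012)&(w[:,2]<.08)]
print(len(q),[cv2.minEnclosingCircle(q[(q[:,2]>l)&(q[:,2]<h)][:,:2].astype(np.float32)*1000) for l,h in((.012,.048),(.053,.075))],q[:,2].max())
p,d=grab_frame("top");np.save('t3.npy',d);W=cloud("top",d)
w=W[245:285,339:379].reshape(-1,3);q=w[(w[:,2]>.012)&(w[:,2]<.08)]
print(len(q),[cv2.minEnclosingCircle(q[(q[:,2]>l)&(q[:,2]<h)][:,:2].astype(np.float32)*1000) for l,h in((.012,.048),(.053,.075))],q[:,2].max())
```

```text
(array([0.0041, 0.0014, 0.0793]), array([-0.0008,  0.0008, -0.0057]))
340 [((479.70294189453125, -138.89443969726562), 57.509986877441406), ((440.4622802734375, -151.3983917236328), 12.68135929107666)] 0.06761304947548347
155 [((438.88238525390625, -146.07875061035156), 17.064077377319336), ((438.2333068847656, -147.0427703857422), 13.446221351623535)] 0.07103841362909104
```

View pics/s3.png

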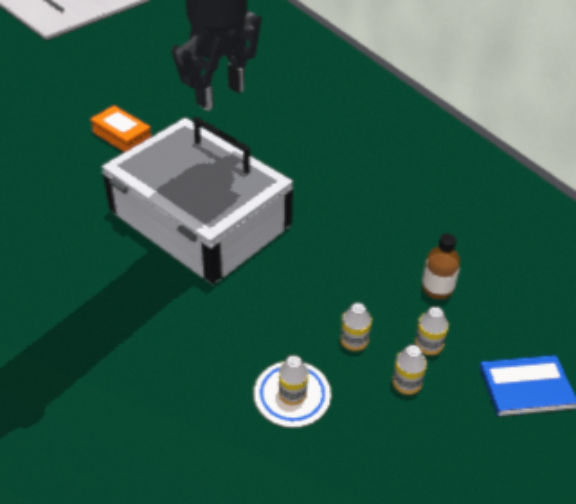

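The objective stands upright in the middle of the blue ring (crop (293,382)). The fingers are above the handle bar (crop (222,135)). Going down onto the bar.

Call:
shift_gripper(ticks={"sx":[0.8, 0.8, 0.8, 0.8, 0.8], "sy":[0.2, 0.2, 0.2, 0.2, 0.2], "sz":[6, 11, 14, 15.8, 15.8], "drx":[0, 0, 0, 0, 0], "dry":[0, 0, 0, 0, 0], "drz":[0, 0, 0, 0, 0]})

```text
clock: 9.65
tcp_pos: [0.5495, 0.1895, 0.1791]
orientation: [-1.946, -2.465, 0.003]
contact_force: [-1.3, 0.3, 0.3]
grip_width: 0.0498
gripper_force: 0.0
```

Call:
shift_gripper(ticks={"sx":[0, 0, 0, 0], "sy":[0, 0, 0, 0], "sz":[0, 0, 0, 0], "drx":[0, 0, 0, 0], "dry":[0, 0, 0, 0], "drz":[0, 0, 0, 0]}, aperture=0.018, clamp_n=20)

```text
clock: 10.05
tcp_pos: [0.5502, 0.1903, 0.1805]
orientation: [1.945, 2.466, 0.002]
contact_force: [0.4, 0.7, -0.5]
grip_width: 0.0179
gripper_force: 0.0
```

Run:
```python
from h import *
p,d=grab_frame("side")
cv2.imwrite('pics/s4.png',cv2.resize(p[110:270,150:310],None,fx=3.5,fy=3.5))
```

```text
(no output)
```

View pics/s4.png

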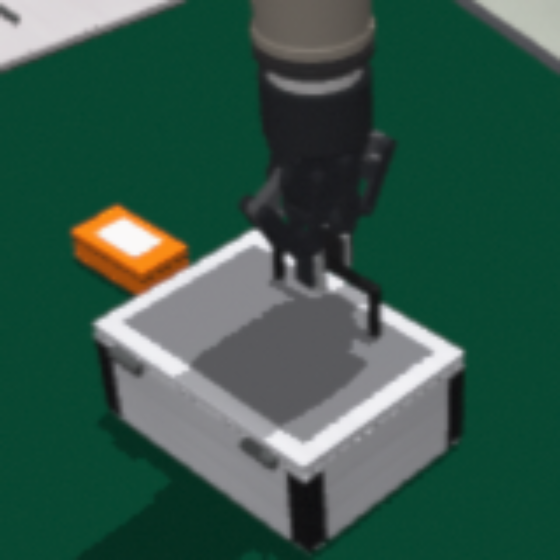

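The bar runs between the fingers, near crop (320,270). Closing the grip.

Call:
shift_gripper(ticks={"sx":[0, 0, 0], "sy":[0, 0, 0], "sz":[0, 0, 0], "drx":[0, 0, 0], "dry":[0, 0, 0], "drz":[0, 0, 0]}, aperture=0, clamp_n=35)

```text
clock: 10.4
tcp_pos: [0.55, 0.1902, 0.1801]
orientation: [1.946, 2.467, 0.001]
contact_force: [-1.1, 0.8, 2.6]
grip_width: 0.0082
gripper_force: 34.2
```

Run:
```python
from h import *
o=r.get_obs();print(o['tcp_pos'],o['grip_width'])
R0=Ro.from_rotvec(o['orientation'])
print(R0.as_matrix().round(3))
ph=np.radians(13.6);ex=np.array([np.cos(ph),np.sin(ph),0])
L=np.hypot(.13,.05);a0=np.arctan2(.05,.13)
for t in(5,10,15,20,25,30,35,40,45,50,52):
    a=a0+np.radians(t);w=ex*L*(np.cos(a)-np.cos(a0))+np.array([0,0,L*(np.sin(a)-np.sin(a0))])
    print(t,R0.inv().apply(w).round(4))
```

```text
[0.54998655 0.19022162 0.18011694] 0.008200365411229496
[[-0.233  0.973  0.   ]
 [ 0.973  0.233  0.   ]
 [ 0.     0.    -1.   ]]
5 [-0.     -0.0048 -0.0111]
10 [-0.     -0.0107 -0.0218]
15 [-0.     -0.0174 -0.0319]
20 [-0.0001 -0.0249 -0.0415]
25 [-0.0001 -0.0333 -0.0503]
30 [-0.0001 -0.0424 -0.0583]
35 [-0.0001 -0.0522 -0.0655]
40 [-0.0001 -0.0625 -0.0719]
45 [-0.0002 -0.0734 -0.0773]
50 [-0.0002 -0.0847 -0.0818]
52 [-0.0002 -0.0893 -0.0833]
```

Scaled: -0.022 m is -4.4, -0.0165 m is -3.3.

Call:
shift_gripper(ticks={"sx":[0, 0, 0, 0, 0], "sy":[-0.4, -0.96, -1.56, -2.14, -2.14], "sz":[-1.1, -2.2, -3.3, -4.4, -4.4], "drx":[0, 0, 0, 0, 0], "dry":[0, 0, 0, 0, 0], "drz":[0, 0, 0, 0, 0]})

```text
clock: 10.9
tcp_pos: [0.5395, 0.1877, 0.2028]
orientation: [1.945, 2.466, 0.002]
contact_force: [2.7, 1.1, -2.6]
grip_width: 0.0084
gripper_force: 34.3
```

Run:
```python
from h import *
o=r.get_obs();print(o['contact_force'],o['moment'],o['grip_width'])
```

```text
[ 2.71503365  1.05678494 -2.628622  ] [ 0.20432685 -0.81294497 -0.02551951] 0.008397690792346788
```

Call:
shift_gripper(ticks={"sx":[0, 0, 0, 0, 0], "sy":[-1.34, -2.84, -4.52, -6.34, -6.34], "sz":[-2, -3.94, -5.7, -7.3, -7.3], "drx":[0, 0, 0, 0, 0], "dry":[0, 0, 0, 0, 0], "drz":[0, 0, 0, 0, 0]})

```text
clock: 11.4
tcp_pos: [0.5094, 0.1804, 0.2402]
orientation: [1.945, 2.465, 0.006]
contact_force: [5.8, -0.2, 1.8]
grip_width: 0.0082
gripper_force: 34.6
```

Run:
```python
from h import *
o=r.get_obs();print(o['contact_force'],o['moment'],o['grip_width'])
```

```text
[ 5.76834367 -0.15464702  1.75394632] [ 0.14371722 -1.29636909 -0.01327862] 0.008177082557463957
```

Scaled: -0.0423 m is -8.46, -0.031 m is -6.2.

Call:
shift_gripper(ticks={"sx":[0, 0, 0, 0, 0], "sy":[-1.96, -4, -6.2, -8.46, -8.46], "sz":[-1.44, -2.72, -3.8, -4.7, -4.7], "drx":[0, 0, 0, 0, 0], "dry":[0, 0, 0, 0, 0], "drz":[0, 0, 0, 0, 0]})

```text
clock: 11.9
tcp_pos: [0.4702, 0.1709, 0.2647]
orientation: [1.944, 2.463, 0.012]
contact_force: [8.1, 0.7, 9.4]
grip_width: 0.0085
gripper_force: 34.4
```

Call:
shift_gripper(ticks={"sx":[0, 0], "sy":[0, 0], "sz":[0, 0], "drx":[0, 0], "dry":[0, 0], "drz":[0, 0]})

```text
clock: 12.1
tcp_pos: [0.471, 0.1711, 0.2643]
orientation: [1.943, 2.463, 0.012]
contact_force: [7.7, 0.6, 8.7]
grip_width: 0.0086
gripper_force: 34.5
```

Run:
```python
from h import *
o=r.get_obs();print(o['contact_force'],o['moment'],o['grip_width'],o['qvel'].round(3))
ph=np.radians(13.6);ex=np.array([np.cos(ph),np.sin(ph),0])
for n in("top","side"):
    p,d=grab_frame(n);W=cloud(n,d)
    u,v={'top':(235,240),'side':(232,200)}[n]
    W=W[v-70:v+80,u-70:u+70].reshape(-1,3)
    hp=np.array([.4218,.1592,.0755]);q=W-hp;X=q@ex;Y=q@np.array([-ex[1],ex[0],0]);Z=q[:,2]
    # lid points near angle window
    A=np.degrees(np.arctan2(Z,X));Rr=np.hypot(X,Z)
    m=(Rr>.03)&(Rr<.17)&(A>25)&(A<75)&(abs(Y)<.115)&(abs(Y)>.06)
    if m.sum()>20:
        s=np.polyfit(Rr[m]*np.cos(np.radians(A[m])),Z[m],1) ; 
        c=np.c_[X[m],Z[m]];c=c-np.median(c,0);vv=np.linalg.svd(c,full_matrices=0)[2][0]
        print(n,m.sum(),'median A',np.median(A[m]),'slope',np.degrees(np.arctan2(vv[1],vv[0]))%180)
p=grab_frame("side")[0];cv2.imwrite('pics/s5.png',cv2.resize(p[90:270,130:310],None,fx=3.2,fy=3.2))
```

```text
[7.7389995  0.64374536 8.71010971] [ 0.18233036 -1.87149271  0.01219372] 0.008587632219401984 [ 0.002  0.002  0.001 -0.003 -0.002  0.     0.001]
top 868 median A 53.201215426193826 slope 47.53711714213196
side 1737 median A 52.4834649595092 slope 47.93067419273288
```

View pics/s5.png

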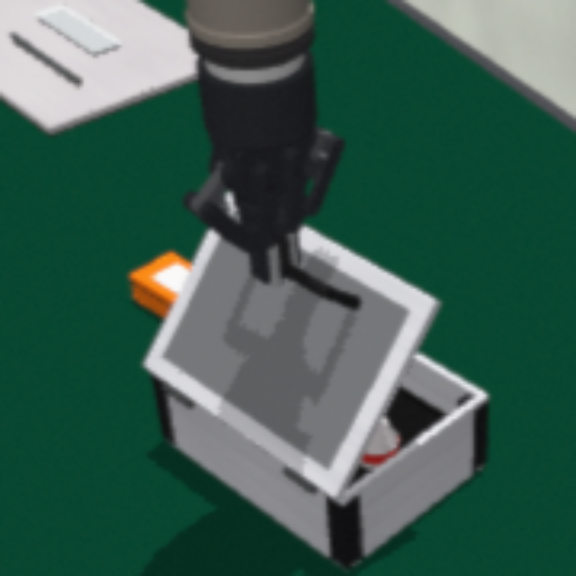

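The lid is up and gripped by its bar, near crop (320,285), and the case is open. The fit reads about 48°, and the arm presses slightly inward, so I nudge it back and up and measure again.

Scaled: -0.004 m is -0.8, -0.0045 m is -0.9.

Call:
shift_gripper(ticks={"sx":[0, 0, 0, 0], "sy":[-0.4, -0.9, -0.9, -0.9], "sz":[-0.4, -0.8, -0.8, -0.8], "drx":[0, 0, 0, 0], "dry":[0, 0, 0, 0], "drz":[0, 0, 0, 0]})

```text
clock: 12.65
tcp_pos: [0.4649, 0.1697, 0.2669]
orientation: [1.945, 2.465, 0.005]
contact_force: [6.1, 0.6, 3.7]
grip_width: 0.0086
gripper_force: 34.4
```

Create m.py:
```python
from h import *
ph=np.radians(13.6);ex=np.array([np.cos(ph),np.sin(ph),0])
o=r.get_obs();print(o['tcp_pos'],o['contact_force'])
def fit(n,d):
    W=cloud(n,d);u,v={'top':(235,240),'side':(232,200)}[n]
    q=W[v-70:v+80,u-70:u+70].reshape(-1,3)-[.4218,.1592,.0755];X=q@ex;Z=q[:,2];Y=q@np.array([-ex[1],ex[0],0])
    m=(abs(Y)<.105)&(np.hypot(X,Z)<.165)&(np.hypot(X,Z)>.03)&(Z>.006);P=np.c_[X,Y,Z][m];best=None
    g=np.random.default_rng(0)
    for _ in range(600):
        a=P[g.choice(len(P),3,False)];k=np.cross(a[1]-a[0],a[2]-a[0]);l=np.linalg.norm(k)
        if l<1e-5:continue
        i=abs((P-a[0])@(k/l))<.003
        if best is None or i.sum()>best.sum():best=i
    c=P[best]-P[best].mean(0);k=np.linalg.svd(c,full_matrices=0)[2][2];k*=np.sign(k[2])
    print(n,best.sum(),'angle',np.degrees(np.arctan2(-k[0],k[2])).round(2),k.round(3),(P[best].mean(0)@k).round(4))
for n in("top","side"):
    fit(n,np.load(f'{n}0.npy'));fit(n,grab_frame(n)[1])
```

```bash
python3 m.py
```

```text
[0.46486231 0.16966616 0.26688592] [6.10197462 0.55149829 3.70939554]
top 3524 angle -0.1 [0.002 0.002 1.   ] 0.0106
top 1434 angle 50.63 [-0.773 -0.001  0.634] 0.0099
side 2629 angle -0.29 [0.005 0.    1.   ] 0.0103
side 3118 angle 50.89 [-0.776  0.001  0.631] 0.0071
```

Call:
shift_gripper(ticks={"sx":[0, 0, 0, 0, 0], "sy":[0.3, 0.3, 0.3, 0.3, 0.3], "sz":[0, 0, 0, 0, 0], "drx":[0, 0, 0, 0, 0], "dry":[0, 0, 0, 0, 0], "drz":[0, 0, 0, 0, 0]})

```text
clock: 13.25
tcp_pos: [0.4661, 0.17, 0.2665]
orientation: [1.945, 2.465, 0.004]
contact_force: [4.6, 0.2, 1.6]
grip_width: 0.0087
gripper_force: 34.3
```

```bash
python3 m.py
```

Run:
```python
from h import *
print(abs(r.get_obs()['qvel']).max());cv2.imwrite('pics/f.png',grab_frame("side")[0])
```

```text
[0.46607238 0.16995819 0.26653998] [4.60537359 0.17530316 1.58681639]
top 3524 angle -0.1 [0.002 0.002 1.   ] 0.0106
top 1455 angle 50.23 [-0.769 -0.002  0.64 ] 0.0099
side 2629 angle -0.29 [0.005 0.    1.   ] 0.0103
side 3105 angle 50.34 [-0.77   0.001  0.638] 0.0072
0.0023002437098831098
```

View pics/f.png

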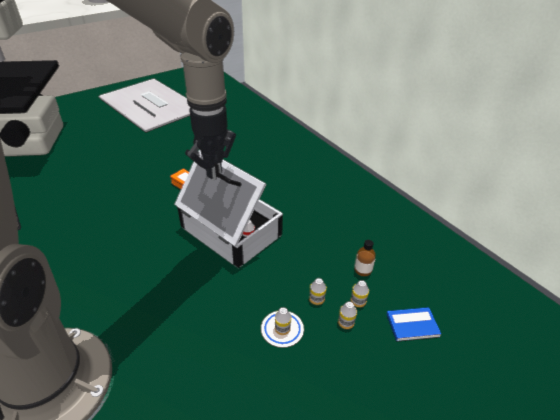

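The objective stands in the ring at (283,322). The lid is held still at about 50°, and the bottle, booklet and slide box have not moved.

```bash
python3 -c "from bench import r; print(r.hand_in())"
```

```text
the job is handed in; nothing more can be done
None
```

The job is handed in at about 13 s: the objective stands upright and released inside the blue ring, and the gripper holds the lid still at about 50° (measured 50.2–50.3°).

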